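Refit the tongued deck board over the bench's tool well

ROBOT

A 6-joint arm with a two-finger parallel gripper is mounted at the origin on the work surface. World frame = base frame: x ahead of the robot, y to its left, z up, the work surface at z = 0. Lengths are in m, angles in rad, forces in N, time in s.
With the tool pointing down it reaches from about 0.35 to 0.725 m from the base axis. Payload 4.3 kg.
Tool frame: the origin (TCP) lies at the very end of the fingers, on their centre line; the grasp point (between the pads) lies 19 mm behind it (arm.grip_depth is the y of the grasp point in the tool frame, in m); y points along the fingers, x is the direction in which the jaws open and shut, and the axes are right-handed (so a half turn about y gives the same grasp; the last joint's range is limited). The gripper opens to 85 mm and grips with 20 to 120 N. Pads are 22 mm wide; open, the fingers measure 114 mm over their backs; the gripper's body (76 mm by 85 mm) begins 54 mm behind the grasp point. The pads swing forward as they close: fully open they stand 13 mm farther back than shut.
Start: joints at [-1.283, 0.377, 0.081, 1.274, 0, 1.46], TCP at [0.223, -0.53, 0.231] pointing down, gripper open.
Joint ranges: [-2.72, 2.72], [-0.84, 1.66], [-1.02, 1.22], [-1.77, 2.12], [-1.37, 1.28], [-3.14, 3.14]. Speed limits (rad/s): [2.57, 2.57, 3.14, 3.14, 3.14, 3.14].

INTERFACE

Orientations are given as a 3x3 rotation matrix whose columns are the frame's x, y, z axes.
In Python, from workcell import monitor, eyes, job_done, arm gives the robot as it stands. The module is installed in compiled form; this text tells all that it offers.
- The arm moves only by the shell command python3 -m jog 'ROWS' [FORCE]. ROWS is JSON, a list of rows, each a list of 5 numbers: the opening, from 0 (shut) to 1 (fully open), then the shift along the world's x, y, z in mm, then the turn about the world's z in rad. A call has 1 to 20 rows; each row shifts and turns the commanded pose from where the row before left it; what a row does not reach is not made up. A row lasts 1/8 s, in which the tool goes at most 62.5 mm and 10.7 degrees, less where a joint would pass 70% of its speed; a pose out of reach is approached as far as the arm can. A call with a gripper value outside its range is refused whole. The fingers move at their own pace and stop on an object; FORCE is the grip in N (left out, the last holds). Time passes only in rows, so rows that do not move let the fingers close. It gives the time, the measured TCP pose, the force and the opening at its end, in the units of the state.
- monitor.get_state(): the state, without advancing time (a new reading comes with each control period).
- eyes.read_camera(name): name is "side" or "top"; returns (picture, depth): 480x640x3 uint8, blue, green, red; 480x640 float32, m along the optical axis (not along the pixel's ray), 0 where there is no reading.
- eyes.get_calibration(name): a dict with "fov_y" (degrees; the focal length in pixels is half the picture's height over the tangent of half this angle, whatever the lens; pixels are square), "cx", "cy" (the principal point, pixels), "eye" and "orientation" of the camera in the world. Camera axes: x right, y down, z forward; pixel columns grow to the right and rows downward; lengths in m; the calibration is good to about 2 mm. A picture is of the moment at which its call begins. get_calibration takes no time and is no camera call.
- job_done(): hands the job in, once; it reports no verdict.
The state is a dict: "clock": time; "joint_pos": joint angles; "dq": joint speeds; "effort": joint torques, N m; "tool_pos": TCP position; "eef_rot": TCP orientation; "ft_force": force on the tool from outside, world axes, zero at the start; "ft_torque": the same for the moment, N m; "gripper_width": finger opening in m.
Only numpy, scipy, OpenCV 4.12 (cv2) and the standard library are available. Lean on these libraries where they do the work, as an engineer would, in place of code of your own. Each camera call takes 0.05 s, during which the arm holds its last target. There are 200 camera calls.

TASK

Put the loose tongued deck board back over the tool well: pick it up by its batten, angle its tongue into the groove of the fixed board, then lower it until it lies flat and locked between groove and curb, and let go. The joint must be felt home gently: never press the board against the well harder than 30 N, and leave the other things on the bench alone.

Things in the scene. Friction and masses are not known exactly. Their poses are not given: they have to be found in the camera images.
- board: loose wooden deck board, about 0.3 kg, at first flat on the bench, right way up. Body 90 (x) x 180 (y) x 20 mm; origin at the centre of the body's underside, z out of its top. A tongue 19 mm long, 6 mm thick (7 to 13 mm above the underside) runs along the whole -x edge, so its tip is at x = -64 mm; the outer edge is at x = +45 mm. Fits with its axes along the well's.
- board_tongue (a point): middle of the tongue's tip on the board: x = -64 mm, y = 0, 10 mm above the underside. The board goes in only with its outer (+x) edge raised some 8 to 15 degrees and the tongue pushed nearly to the back of the groove; then it is lowered
- board_grip (a point): centre of the batten to grip, 42 mm above the board's underside. The batten is 24 mm wide (board's x), 80 mm long (y), and stands on the middle of the board's top, from 20 to 55 mm above the underside
- well: tool well, fixed. Origin on the bench top, z up. Steel base plate 6 mm thick, x -137 to +87 mm, 236 mm along y. The timber frame on it is screwed down in slots: it sits anywhere within 12 mm either way along x of its nominal place, which these poses do not tell; find it by touch. It does not give under 50 N. Ledges 20 mm high (nominal x -36 to -24 and 32 to 46 mm) carry the board's underside
- well_groove (a point): nominal middle of the groove's mouth, 28.75 mm above the bench, in the +x face (nominal x = -50 mm) of the frame's fixed board, which is 60 mm wide, 214 mm long along y, top 40 mm high. The groove is open from 23 to 34.5 mm above the bench, 16 mm deep, along the whole length. Real place: up to 12 mm off along x (frame in slots)
- well_curb (a point): nominal top inner edge of the frame's curb, x = 46 mm, 28 mm above the bench; curb 14 mm thick. It shifts with the frame, so from the groove's back wall to the curb is always 112 mm, for a board 109 mm from tongue tip to outer edge. End rails, also 28 mm high, have inner faces at y = -95 and +95 mm (5 mm play at each end of the board)
- stick: flat wooden mixing stick 20 x 110 x 5 mm lying in the open well; the board will cover it without touching it (its top is 9 mm under the board); leave it alone
- tape: roll of masking tape lying flat, 96 mm across, 25 mm high; leave it alone
- hardener: small white jar, 48 mm across, 85 mm high; leave it alone
- pot: open white mixing pot, 110 mm across, 110 mm high; leave it alone
- solvent: metal can, 64 mm across, 170 mm high; leave it alone
- brush: paint brush lying on the bench; leave it alone
- cup: open paper cup, 72 mm across, 80 mm high; leave it alone
Not all that is in view belongs to the job. What is shaped like the board but green or yellow is not meant.

How it is judged:
By the outcome, as a careful person would: the job done as asked, in the order asked, and still so for the second after the job is handed in, with the robot touching nothing.
It also fails if it takes over 48 s, if anything falls off the work surface, if the arm or the gripper's body presses on something with over 40 N, if the wrist force passes 120 N, or if a joint passes its speed limit or range.

## Working session

There is one attempt and no reset: what is moved stays moved. The work goes in short steps, Python scripts to look and compute and a shell command to move; the robot and the scene stay as the last step left them, time stands still between calls to the robot, and variables do not carry over. Pictures are saved under pics/ and viewed, about 8 in all and at most 12, crops included, and the job is handed in when it is done.

```bash
mkdir -p pics; cat > h.py <<'E'
import numpy as np, cv2
from workcell import monitor, eyes, arm
def cam(n):
    c=eyes.get_calibration(n); f=240/np.tan(np.radians(c["fov_y"])/2)
    return f,c["cx"],c["cy"],np.array(c["eye"]),np.array(c["orientation"]),c
def onplane(n,uv,z):
    f,cx,cy,e,R,_=cam(n); uv=np.atleast_2d(uv).astype(float)
    d=np.c_[(uv[:,0]-cx)/f,(uv[:,1]-cy)/f,np.ones(len(uv))]@R.T
    return e+d*((z-e[2])/d[:,2])[:,None]
def cloud(n,D):
    f,cx,cy,e,R,_=cam(n); v,u=np.mgrid[:480,:640]
    P=np.stack([(u-cx)/f*D,(v-cy)/f*D,D],-1)@R.T+e
    P[D==0]=np.nan; return P
E
python3 - <<'E'
from h import *
for n in("top","side"):
    p,d=eyes.read_camera(n); cv2.imwrite(f"pics/{n}0.png",p); np.savez(f"{n}0.npz",p=p,d=d)
    print(n,cam(n)[5],(d==0).mean())
print({k:np.round(v,3) for k,v in monitor.get_state().items()},arm.grip_depth)
E
```

```text
top {'fov_y': 46.65847622108614, 'cx': 313.1507080320144, 'cy': 247.27870439057952, 'eye': array([ 0.41003812, -0.00961161,  1.33217243]), 'orientation': array([[ 0.00502751, -0.99490758,  0.10066595],
       [-0.99992136, -0.00615823, -0.01092487],
       [ 0.01148916, -0.10060311, -0.9948603 ]])} 0.004052734375
side {'fov_y': 52.132919115181636, 'cx': 311.12900836126346, 'cy': 245.4227683380065, 'eye': array([0.27334659, 0.83668071, 0.94510237]), 'orientation': array([[-9.62757800e-01, -1.90481228e-01,  1.91870584e-01],
       [-2.70364361e-01,  6.76378656e-01, -6.85138691e-01],
       [ 7.28891405e-04, -7.11497587e-01, -7.02688162e-01]])} 0.004065755208333333
{'clock': np.float64(0.1), 'joint_pos': array([-1.283,  0.378,  0.08 ,  1.274, -0.   ,  1.46 ]), 'dq': array([ 0.001, -0.001,  0.003,  0.001,  0.001,  0.001]), 'effort': array([ 0.0000e+00, -4.6469e+01,  2.7058e+01,  1.2000e-02, -0.0000e+00,
       -0.0000e+00]), 'tool_pos': array([ 0.223, -0.53 ,  0.23 ]), 'eef_rot': array([[ 0.387, -0.001,  0.922],
       [-0.922,  0.002,  0.387],
       [-0.002, -1.   ,  0.   ]]), 'ft_force': array([ 0.112, -0.114,  0.001]), 'ft_torque': array([-0.037,  0.052,  0.014]), 'gripper_width': np.float64(0.085)} -0.0187
```

View pics/top0.png

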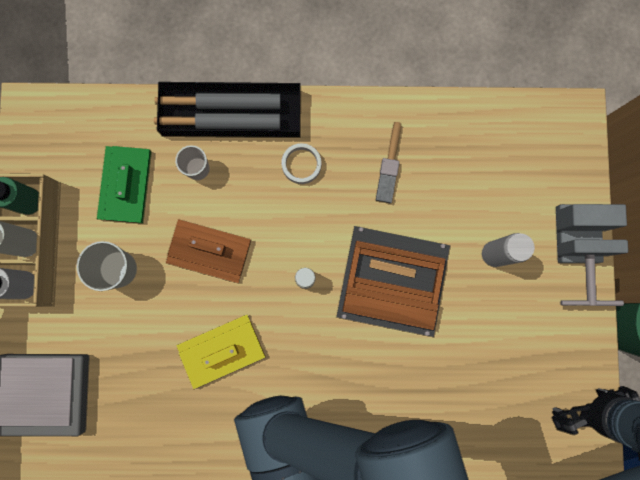

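View pics/side0.png

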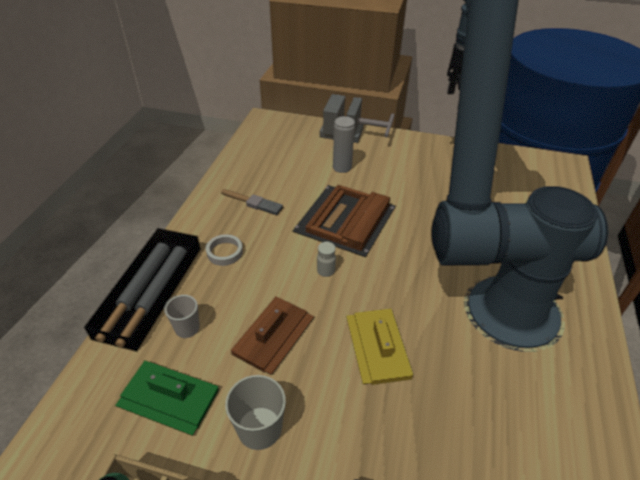

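The top view shows three board-shaped things: brown (209,250), green (124,185) and yellow (222,352). Only the brown one is bare wood, and the task rules out green and yellow. The well is at (395,282), with its wide fixed board on the robot side and the stick at (392,269). The crop should confirm the brown board and show which side its tongue is on.

```bash
python3 - <<'E'
from h import *
t=np.load("top0.npz"); s=np.load("side0.npz")
a=cv2.resize(t["p"][205:295,155:265],None,fx=3.6,fy=3.6,interpolation=cv2.INTER_CUBIC)
b=cv2.resize(t["p"][220:340,330:460],None,fx=3,fy=3,interpolation=cv2.INTER_CUBIC)
c=cv2.resize(s["p"][290:375,225:320],None,fx=3,fy=3,interpolation=cv2.INTER_CUBIC)
W=np.zeros((600,800,3),np.uint8)
for im,(y,x) in((a,(0,0)),(b,(0,400)),(c,(330,0))): 
    im=im[:600-y,:800-x]; W[y:y+im.shape[0],x:x+im.shape[1]]=im
cv2.imwrite("pics/crop1.png",W)
P=cloud("top",t["d"]); hsv=cv2.cvtColor(t["p"],cv2.COLOR_BGR2HSV)
print(hsv[258,222],hsv[258,150], hsv[308,390])
def rect(m,name):
    m=cv2.morphologyEx(m.astype(np.uint8),cv2.MORPH_OPEN,np.ones((2,2)))
    q=P[m>0]; r=cv2.minAreaRect((q[:,:2]*1000).astype(np.float32)); print(name,len(q),np.round(np.nanmedian(q,0),4),"rect",np.round(r[0],1),np.round(r[1],1),round(r[2],1))
Z=P[...,2]; roi=np.zeros(Z.shape,bool); roi[210:290,160:260]=1
print("table z",np.nanmedian(Z[380:400,120:200]))
for lo,hi in((.005,.016),(.016,.03),(.045,.07)): rect(roi&(Z>lo)&(Z<hi),("board",lo))
roi[:]=0; roi[220:340,330:460]=1
for lo,hi in((.003,.012),(.022,.034),(.036,.05)): rect(roi&(Z>lo)&(Z<hi),("well",lo))
E
```

```text
[ 12 161 122] [ 19 107 114] [ 12 161 144]
table z -0.0010728655771851114
('board', 0.005) 566 [0.4879 0.2308 0.0118] rect [525.9 226.4] [180.1  98.7] 75.6
('board', 0.016) 1983 [0.5374 0.2188 0.0189] rect [540.8 220.9] [177.4  88.7] 75.6
('board', 0.045) 362 [0.5405 0.2206 0.0538] rect [542.1 224.5] [82.5 22.7] 75.1
('well', 0.003) 2995 [ 0.4905 -0.2199  0.0059] rect [ 374.2 -327.8] [ 0.  89.6] 0.0
('well', 0.022) 946 [ 0.5172 -0.236   0.0268] rect [ 482.6 -225.3] [217.9 110.4] 78.6
('well', 0.036) 2023 [ 0.3984 -0.2028  0.0391] rect [nan nan] [0. 0.] 0.0
```

View pics/crop1.png

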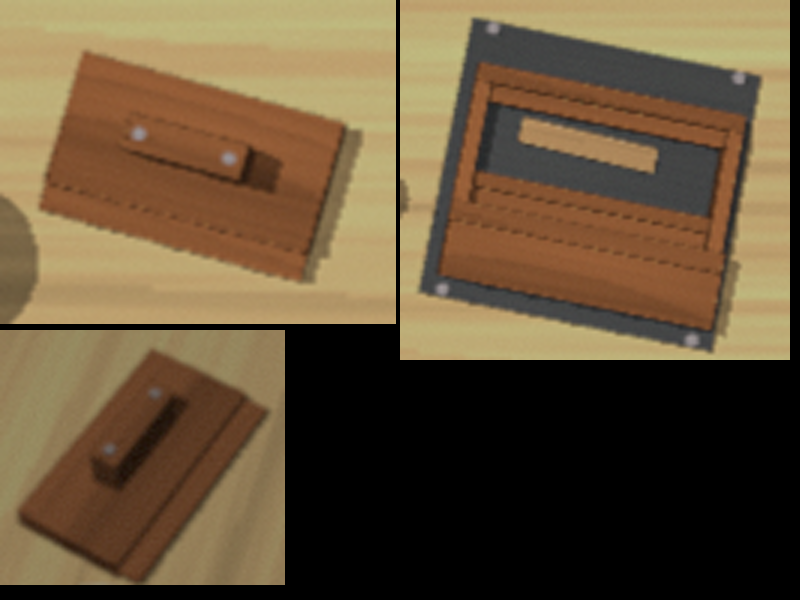

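The crop shows the brown board right way up, with its tongue on the lower (robot) side along crop row 185–280. The well's fixed, grooved board is also on the robot side. I'll grip the batten along its length, so the jaws lie along board y and the board can be tilted in the pads. That leaves only about 2.5 mm of clearance at each end, so I'll refine the positions first.

```bash
python3 - <<'E'
from h import *
from scipy.spatial import cKDTree
def brown(p,roi):
    h=cv2.cvtColor(p,cv2.COLOR_BGR2HSV); m=((h[...,0]<16)&(h[...,1]>135)).astype(np.uint8)
    k=np.zeros_like(m); k[roi[0]:roi[1],roi[2]:roi[3]]=1; return m&k
for n,roi in(("top",(210,290,160,260)),("side",(290,375,225,320))):
    d=np.load(n+"0.npz"); m=brown(d["p"],roi); c=max(cv2.findContours(m,0,1)[0],key=cv2.contourArea)
    for z in(0,.01,.02):
        q=onplane(n,c[:,0],z)[:,:2]*1000; r=cv2.minAreaRect(q.astype(np.float32)); 
        print(n,z,np.round(r[0],1),np.round(r[1],1),round(r[2],1))
    P=cloud(n,d["d"]); Z=P[...,2]; k=np.zeros(Z.shape,bool);k[roi[0]:roi[1],roi[2]:roi[3]]=1
    mm=k&(Z>.0505)&(Z<.06)
    u=np.argwhere(mm)[:,::-1]
    q=onplane(n,u,.055)[:,:2]*1000; r=cv2.minAreaRect(q.astype(np.float32)); print(n,"batten",np.round(np.median(P[mm],0),4),np.round(r[0],1),np.round(r[1],1),round(r[2],1))
# well: dark plate + frame
d=np.load("top0.npz"); h=cv2.cvtColor(d["p"],cv2.COLOR_BGR2HSV); P=cloud("top",d["d"])
k=np.zeros((480,640),bool);k[220:340,330:460]=1
w=(k&~((h[...,0]>16)&(h[...,0]<28)&(h[...,1]>60)&(h[...,2]>75))).astype(np.uint8)
w=cv2.morphologyEx(w,cv2.MORPH_OPEN,np.ones((5,5)))
c=max(cv2.findContours(w,0,1)[0],key=cv2.contourArea); r=cv2.minAreaRect((onplane("top",c[:,0],.006)[:,:2]*1000).astype(np.float32)); print("plate",np.round(r[0],1),np.round(r[1],1),round(r[2],2))
m=brown(d["p"],(220,340,330,460)).astype(bool)
for nm,lo,hi,z in(("curb/rails",.024,.032,.028),("fixed",.036,.044,.04)):
    mm=m&(P[...,2]>lo)&(P[...,2]<hi); mm=cv2.morphologyEx(mm.astype(np.uint8),cv2.MORPH_OPEN,np.ones((3,3)))
    q=(onplane("top",np.argwhere(mm)[:,::-1],z)[:,:2]*1000).astype(np.float32); r=cv2.minAreaRect(q); print(nm,len(q),np.round(r[0],1),np.round(r[1],1),round(r[2],2))
E
```

```text
top 0 [535.2 228.7] [182.4 108.9] 74.7
top 0.01 [534.2 227. ] [181.1 108.1] 74.7
top 0.02 [533.3 225.2] [179.7 107.3] 74.7
top batten [0.5428 0.2221 0.0545] [542.1 222.4] [79.9 23.9] 74.8
side 0 [538.2 217.6] [188.  113.3] 74.7
side 0.01 [535.4 224.1] [186.  112.1] 74.7
side 0.02 [532.6 230.7] [184.  110.9] 74.7
side batten [0.541  0.2279 0.0559] [541.2 226. ] [82.2 26.4] 74.8
plate [ 469.  -216.4] [234.4 229.3] 78.86
curb/rails 529 [ 491.  -220.5] [213.5 104.4] 82.18
fixed 1492 [ 401.5 -203.7] [211.   59.3] 78.83
```

Board yaw is −15.2°, with the batten at about (542, 224). The fixed board's yaw is −11.2°, with its groove face centred near (431, −209). All sizes match. Now I'll move above the batten.

```bash
python3 -m jog '[[1,20,47,0,0.155],[1,20,47,0,0.155],[1,20,47,0,0.155],[1,20,47,0,0.155],[1,20,47,0,0.155],[1,20,47,0,0.155],[1,20,47,0,0.155],[1,20,47,0,0.155],[1,20,47,0,0.155],[1,20,47,0,0.155],[1,20,47,0,0.155],[1,20,47,0,0.155],[1,20,47,0,0.155],[1,20,47,0,0.155],[1,20,47,0,0.155],[1,20,47,0,0.155],[1,0,0,-30,0]]' 20
cat > st.py <<'E'
from h import *
s=monitor.get_state(); R=s["eef_rot"]
print("t",round(float(s["clock"]),2),"tcp",np.round(s["tool_pos"]*1000,1),"yaw",round(float(np.degrees(np.arctan2(R[1,0],R[0,0]))),2),"F",np.round(s["ft_force"],1),"T",np.round(s["ft_torque"],2),"w",round(float(s["gripper_width"])*1000,1))
E
python3 st.py
```

```text
clock: 2.22
tool_pos: [0.5456, 0.2257, 0.2024]
eef_rot: [[0.256, 0.006, -0.967], [0.967, 0.002, 0.256], [0.004, -1.0, -0.005]]
ft_force: [0.1, -0.8, -0.1]
gripper_width: 0.0854
t 2.23 tcp [545.6 225.7 202.4] yaw 75.17 F [ 0.1 -0.8 -0.1] T [-0.05  0.02 -0.02] w 85.4
```

```bash
python3 -m jog '[[1,3,1,-45,0],[1,0,0,-50,0],[1,0,0,-15,0],[1,0,0,0,0]]'; python3 - <<'E'
from h import *
p,d=eyes.read_camera("side"); np.savez("side1.npz",p=p,d=d)
q,_=eyes.read_camera("top")
W=np.hstack([cv2.resize(p[250:390,210:340],None,fx=3,fy=3,interpolation=2),cv2.resize(q[190:330,150:280],None,fx=3,fy=3,interpolation=2)]); cv2.imwrite("pics/app.png",W)
E
```

```text
clock: 2.72
tool_pos: [0.5449, 0.2226, 0.0908]
eef_rot: [[0.261, -0.002, -0.965], [0.965, -0.001, 0.261], [-0.001, -1.0, 0.002]]
ft_force: [0.5, -0.2, 0.7]
gripper_width: 0.0856
```

View pics/app.png

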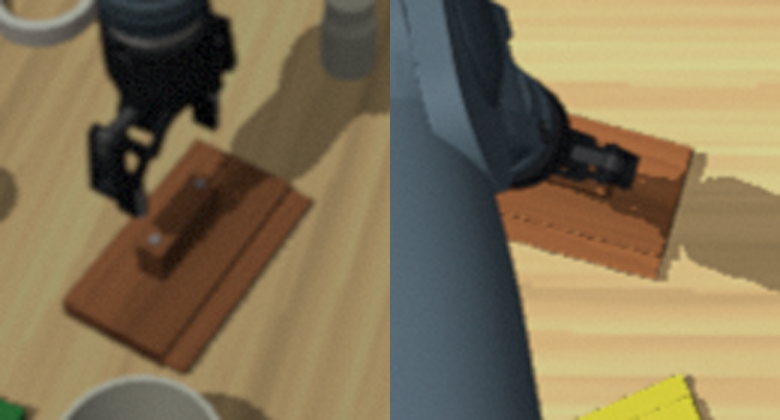

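```bash
python3 -m jog '[[1,0,0,-20,0],[1,0,0,-15,0],[1,0,0,-8,0],[1,0,0,-4,0]]'; python3 -m jog '[[1,0,0,-4,0],[1,0,0,-4,0]]'; python3 -m jog '[[1,0,0,-4,0],[1,0,0,0,0]]'
```

```text
clock: 3.32
tool_pos: [0.5459, 0.2229, 0.0443]
eef_rot: [[0.261, 0.0, -0.965], [0.965, 0.0, 0.261], [0.0, -1.0, -0.0]]
ft_force: [0.7, 0.1, 0.1]
gripper_width: 0.0851
clock: 3.58
tool_pos: [0.5461, 0.223, 0.0365]
eef_rot: [[0.261, 0.001, -0.965], [0.965, 0.0, 0.261], [0.0, -1.0, -0.001]]
ft_force: [-0.5, -0.0, -0.2]
gripper_width: 0.0855
clock: 3.82
tool_pos: [0.5455, 0.2227, 0.032]
eef_rot: [[0.261, -0.001, -0.965], [0.965, -0.0, 0.261], [-0.0, -1.0, 0.001]]
ft_force: [-0.5, -0.3, 0.0]
gripper_width: 0.0855
```

```bash
python3 -m jog '[[1,0,0,-4,0],[1,0,0,-4,0]]'; python3 -m jog '[[1,0,0,-2,0],[1,0,0,-2,0]]';python3 -m jog '[[1,0,0,-2,0],[1,0,0,-1,0]]'
```

```text
clock: 4.08
tool_pos: [0.5459, 0.2229, 0.0242]
eef_rot: [[0.261, 0.0, -0.965], [0.965, 0.0, 0.261], [0.0, -1.0, -0.0]]
ft_force: [-0.7, -0.3, 0.4]
gripper_width: 0.0852
clock: 4.32
tool_pos: [0.5457, 0.2228, 0.0201]
eef_rot: [[0.261, -0.0, -0.965], [0.965, 0.0, 0.261], [0.0, -1.0, 0.0]]
ft_force: [0.0, 0.2, -0.4]
gripper_width: 0.0851
clock: 4.58
tool_pos: [0.5457, 0.2229, 0.0172]
eef_rot: [[0.261, -0.0, -0.965], [0.965, 0.0, 0.261], [0.0, -1.0, 0.0]]
ft_force: [-0.0, 0.1, 0.3]
gripper_width: 0.0853
```

```bash
python3 -m jog '[[1,0,0,-3,0],[1,0,0,-2,0]]'; python3 -m jog '[[0.5,0,0,0,0],[0.5,0,0,0,0],[0.5,0,0,0,0]]' 20; python3 st.py; python3 -m jog '[[0.5,0,0,15,0],[0.5,0,0,25,0],[0.5,0,0,15,0],[0.5,0,0,0,0]]'; python3 st.py; python3 - <<'E'
from h import *
p,d=eyes.read_camera("side"); np.savez("side2.npz",p=p,d=d)
cv2.imwrite("pics/lift.png",cv2.resize(p[230:390,210:350],None,fx=4,fy=3.75,interpolation=2))
E
```

```text
clock: 4.82
tool_pos: [0.5457, 0.2228, 0.0121]
eef_rot: [[0.261, -0.0, -0.965], [0.965, 0.0, 0.261], [0.0, -1.0, 0.0]]
ft_force: [-0.0, 0.0, 0.4]
gripper_width: 0.0854
clock: 5.2
tool_pos: [0.5456, 0.2229, 0.0121]
eef_rot: [[0.261, -0.0, -0.965], [0.965, 0.0, 0.261], [0.0, -1.0, 0.0]]
ft_force: [0.4, -0.3, -2.4]
gripper_width: 0.08
t 5.2 tcp [545.6 222.9  12.1] yaw 74.88 F [ 0.4 -0.3 -2.4] T [ 0.1  -0.14 -0.08] w 80.0
clock: 5.7
tool_pos: [0.5472, 0.2232, 0.0692]
eef_rot: [[0.261, 0.003, -0.965], [0.965, 0.001, 0.261], [0.002, -1.0, -0.003]]
ft_force: [-0.4, -0.4, -4.6]
gripper_width: 0.0796
t 5.7 tcp [547.2 223.2  69.2] yaw 74.88 F [-0.4 -0.4 -4.6] T [ 0.02 -0.01  0.06] w 79.6
```

View pics/lift.png

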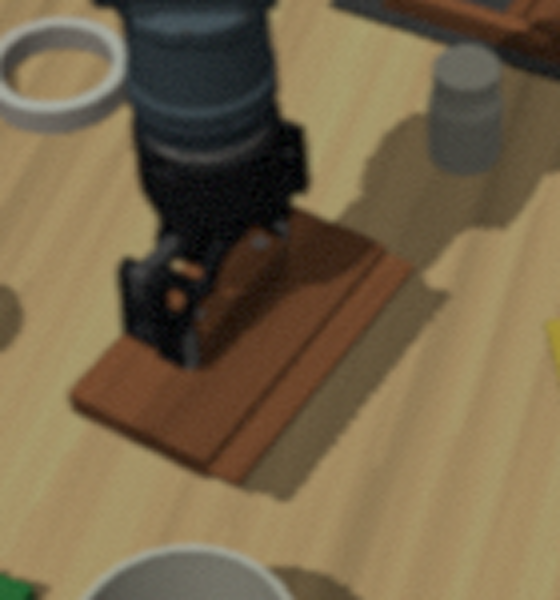

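The board is held at both batten ends and lifted clear of the bench. I'll measure its tilt by fitting a plane to the depth.

```bash
cat > tilt.py <<'E'
from h import *
import sys
def tilt(n,roi,yawdeg,zlo,zhi):
    p,d=eyes.read_camera(n); P=cloud(n,d); h=cv2.cvtColor(p,cv2.COLOR_BGR2HSV)
    m=((h[...,0]<16)&(h[...,1]>120)); k=np.zeros_like(m);k[roi[0]:roi[1],roi[2]:roi[3]]=1
    m&=k&(P[...,2]>zlo)&(P[...,2]<zhi); m=cv2.erode(m.astype(np.uint8),np.ones((3,3)))>0
    Q=P[m]; Q=Q[np.isfinite(Q).all(1)]; a=np.radians(yawdeg); ex=np.array([np.cos(a),np.sin(a)]); ey=np.array([-ex[1],ex[0]])
    A=np.c_[Q[:,:2]@ex,Q[:,:2]@ey,np.ones(len(Q))]; w=np.ones(len(Q),bool)
    for i in range(12):
        c=np.linalg.lstsq(A[w],Q[w,2],rcond=None)[0]; r=Q[:,2]-A@c; s=max(.0025,1.5*np.median(abs(r[w]))); w=abs(r)<s
    print(n,"N",len(Q),w.sum(),"slope_x deg (+=outer up)",np.round(np.degrees(np.arctan(c[:2])),1),"res",np.round(1000*r[w].std(),2))
    return p,Q[w],c,ex,ey
E
python3 - <<'E'
from tilt import *
tilt("side",(250,390,215,345),-15.1,.03,.1)
E
```

```text
side N 2172 1336 slope_x deg (+=outer up) [ 0.3 -0. ] res 1.21
```

The board is level. The jog moves can't tilt the tool, so I'll pivot the board in the pads. Its outer edge will go down gently on top of the fixed board's far (robot-side) edge, which pushes that edge up.

```bash
python3 -m jog '[[0.5,0,0,25,0],[0.5,0,0,45,0],[0.5,-10,-20,40,0.01],[0.5,-20,-40,0,0.01],[0.5,-26,-52,0,0.01],[0.5,-26,-52,0,0.01],[0.5,-26,-52,0,0.01],[0.5,-26,-52,0,0.01],[0.5,-26,-52,0,0.01],[0.5,-26,-52,0,0],[0.5,-22,-42,0,0],[0.5,0,0,0,0]]'; python3 st.py
```

```text
clock: 7.3
tool_pos: [0.336, -0.1932, 0.1766]
eef_rot: [[0.199, -0.001, -0.98], [0.98, 0.0, 0.199], [0.0, -1.0, 0.001]]
ft_force: [-0.3, 0.6, -4.5]
gripper_width: 0.0798
t 7.3 tcp [ 336.  -193.2  176.6] yaw 78.53 F [-0.3  0.6 -4.5] T [ 0.08 -0.11  0.06] w 79.8
```

```bash
python3 -m jog '[[0.5,3,2,-35,0.005],[0.5,0,0,-45,0],[0.5,0,0,-25,0],[0.5,0,0,-5,0],[0.5,0,0,0,0]]'; python3 -m jog '[[0.5,0,0,-3,0],[0.5,0,0,-3,0]]';python3 -m jog '[[0.5,0,0,-3,0],[0.5,0,0,-2,0],[0.5,0,0,0,0]]'; python3 st.py;  python3 -m jog '[[0.5,0,0,-1.5,0],[0.5,0,0,-1.5,0]]'; python3 st.py
```

```text
clock: 7.92
tool_pos: [0.3409, -0.1886, 0.0675]
eef_rot: [[0.187, -0.0, -0.982], [0.982, 0.001, 0.187], [0.001, -1.0, 0.0]]
ft_force: [0.4, -0.2, -2.7]
gripper_width: 0.0797
clock: 8.18
tool_pos: [0.3417, -0.1897, 0.0621]
eef_rot: [[0.188, 0.002, -0.982], [0.982, -0.001, 0.188], [-0.001, -1.0, -0.002]]
ft_force: [1.1, 1.5, -3.8]
gripper_width: 0.0796
clock: 8.55
tool_pos: [0.3406, -0.1891, 0.0562]
eef_rot: [[0.188, -0.0, -0.982], [0.982, 0.0, 0.188], [0.0, -1.0, 0.0]]
ft_force: [-0.1, 0.3, -3.8]
gripper_width: 0.0799
t 8.55 tcp [ 340.6 -189.1   56.2] yaw 79.17 F [-0.1  0.3 -3.8] T [-0.06 -0.02  0.03] w 79.9
clock: 8.8
tool_pos: [0.3408, -0.1892, 0.0533]
eef_rot: [[0.188, 0.0, -0.982], [0.982, -0.0, 0.188], [0.0, -1.0, -0.0]]
ft_force: [-0.2, -0.4, -3.8]
gripper_width: 0.08
t 8.8 tcp [ 340.8 -189.2   53.3] yaw 79.18 F [-0.2 -0.4 -3.8] T [ 0.01 -0.08  0.01] w 80.0
```

```bash
for i in 1 2; do python3 -m jog '[[0.5,0,0,-1.5,0],[0.5,0,0,0,0]]'|sed -n '2p;4p'; done; python3 st.py;  python3 -m jog '[[0.5,0,0,-1.5,0],[0.5,0,0,0,0]]'; python3 st.py
```

```text
tool_pos: [0.3408, -0.1891, 0.0519]
ft_force: [-0.3, 0.5, -0.2]
tool_pos: [0.34, -0.189, 0.0509]
ft_force: [-5.3, 0.9, 10.2]
t 9.3 tcp [ 340.  -189.    50.9] yaw 79.17 F [-5.3  0.9 10.2] T [0.3  0.8  0.02] w 79.8
clock: 9.55
tool_pos: [0.3391, -0.1889, 0.0495]
eef_rot: [[0.188, -0.003, -0.982], [0.982, -0.0, 0.188], [-0.001, -1.0, 0.003]]
ft_force: [-8.6, 2.8, 14.0]
gripper_width: 0.0796
t 9.55 tcp [ 339.1 -188.9   49.5] yaw 79.17 F [-8.6  2.8 14. ] T [0.39 1.28 0.01] w 79.6
```

```bash
python3 - <<'E'
from tilt import *
p,Q,c,ex,ey=tilt("side",(150,320,270,430),-11.1,.045,.1)
cv2.imwrite("pics/tilt1.png",cv2.resize(p[150:300,280:430],None,fx=4,fy=4,interpolation=2))
E
```

```text
side N 1162 684 slope_x deg (+=outer up) [ 3.3 -0.2] res 1.26
```

View pics/tilt1.png

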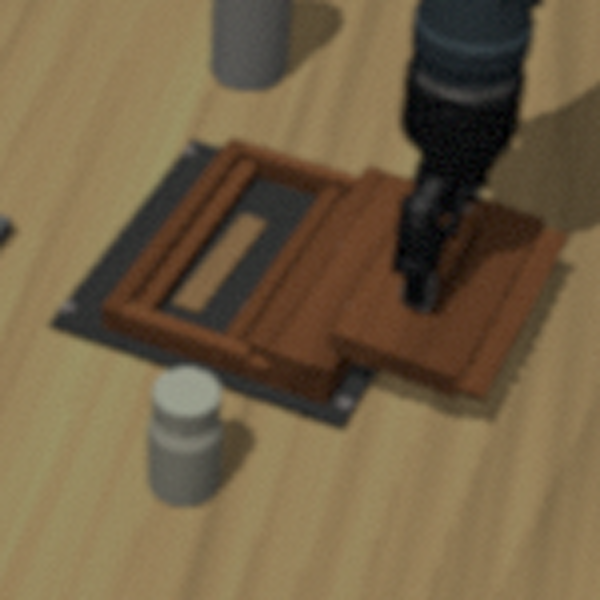

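The outer edge is resting on the fixed board's top and the board is pivoting in the pads, now at 3.3°. I'll continue in small steps and watch the force.

```bash
for i in 1 ; do python3 -m jog '[[0.5,-1.5,0.3,-0.7,0],[0.5,0,0,0,0]]'|sed -n '2p;4p'; done; python3 -m jog '[[0.5,-0.5,0.1,-1,0],[0.5,0,0,0,0]]'|sed -n '2p;4p'
```

```text
tool_pos: [0.3387, -0.1888, 0.0489]
ft_force: [-6.1, 2.9, 10.6]
tool_pos: [0.3379, -0.1886, 0.0479]
ft_force: [-6.4, 2.7, 10.7]
```

```bash
python3 -m jog '[[0.5,-0.5,0.1,-1,0],[0.5,0,0,0,0]]'|sed -n '2p;4p'; python3 -m jog '[[0.5,-0.5,0.1,-1,0],[0.5,0,0,0,0]]'|sed -n '2p;4p';  python3 - <<'E'
from tilt import *
tilt("side",(150,320,270,430),-11.1,.045,.1)
E
```

```text
tool_pos: [0.3372, -0.1885, 0.0468]
ft_force: [-5.8, 2.3, 12.8]
tool_pos: [0.3365, -0.1883, 0.0457]
ft_force: [-6.8, 1.5, 11.3]
side N 869 608 slope_x deg (+=outer up) [ 7.9 -0.1] res 1.27
```

```bash
python3 -m jog '[[0.5,-0.5,0.1,-1,0],[0.5,0,0,0,0]]'|sed -n '2p;4p'; python3 -m jog '[[0.5,-0.5,0.1,-1,0],[0.5,0,0,0,0]]'|sed -n '2p;4p';python3 -m jog '[[0.5,-0.3,0,-0.5,0],[0.5,0,0,0,0]]'|sed -n '2p;4p'; python3 -m jog '[[0.5,-2,0,15,0],[0.5,0,0,40,0],[0.5,0,0,25,0],[0.5,0,0,0,0]]'; python3 st.py; python3 - <<'E'
from tilt import *
p,Q,c,ex,ey=tilt("side",(100,320,270,460),-11.1,.09,.18)
cv2.imwrite("pics/tilt2.png",cv2.resize(p[90:290,280:480],None,fx=3,fy=3,interpolation=2))
E
```

```text
tool_pos: [0.3359, -0.1882, 0.0447]
ft_force: [-7.4, 1.5, 11.2]
tool_pos: [0.3353, -0.1881, 0.0437]
ft_force: [-7.7, 1.3, 11.4]
tool_pos: [0.3351, -0.1881, 0.0433]
ft_force: [-8.6, 2.7, 14.1]
clock: 11.9
tool_pos: [0.3361, -0.1896, 0.1241]
eef_rot: [[0.188, 0.004, -0.982], [0.982, -0.003, 0.188], [-0.002, -1.0, -0.004]]
ft_force: [-0.1, 0.7, -3.5]
gripper_width: 0.0794
t 11.9 tcp [ 336.1 -189.6  124.1] yaw 79.18 F [-0.1  0.7 -3.5] T [ 0.01 -0.02 -0.02] w 79.4
side N 1289 727 slope_x deg (+=outer up) [11.3 -0. ] res 1.27
```

View pics/tilt2.png

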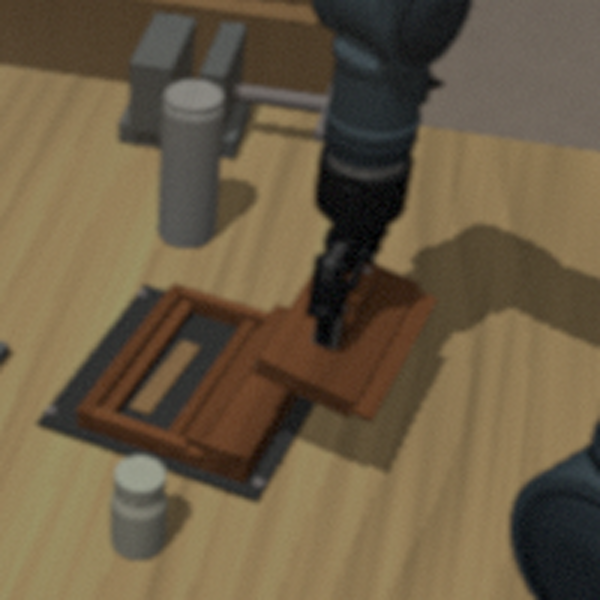

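The picture shows the board held with its outer edge up; the plane fit gives 11.3°. Next I'll measure where the tongue tip sits relative to the TCP.

```bash
python3 - <<'E'
from tilt import *
for n,roi in(("side",(100,320,340,460)),("top",(200,420,270,420))):
    p,d=eyes.read_camera(n); P=cloud(n,d); h=cv2.cvtColor(p,cv2.COLOR_BGR2HSV)
    m=((h[...,0]<16)&(h[...,1]>120)); k=np.zeros_like(m);k[roi[0]:roi[1],roi[2]:roi[3]]=1
    m&=k&(P[...,2]>.09)&(P[...,2]<.19); Q=P[m]; T=monitor.get_state()["tool_pos"]
    a=np.radians(-11); ex=np.array([np.cos(a),np.sin(a)]); ey=np.array([-ex[1],ex[0]])
    L=np.c_[(Q[:,:2]-T[:2])@ex,(Q[:,:2]-T[:2])@ey,Q[:,2]-T[2]]*1000
    print(n,len(L),"ex range",np.percentile(L[:,0],[0,.5,2,98,99.5,100]).round(1),"ey",np.percentile(L[:,1],[.5,99.5]).round(1))
    for lo in range(-70,60,10):
        s=L[(L[:,0]>=lo)&(L[:,0]<lo+10)]
        if len(s)>5: print(lo,len(s),np.percentile(s[:,2],[5,25,50,75,95]).round(1))
E
```

```text
side 1644 ex range [-61.3 -60.4 -59.   42.4  44.   45.8] ey [-86.9  91.6]
-70 18 [-8.4 -7.7 -6.6 -6.  -5.7]
-60 177 [-9.5 -7.8 -6.5 -5.4 -4. ]
-50 223 [-8.  -5.8 -3.5  1.7  5.4]
-40 191 [-5.5  2.5  4.1  5.6  7.4]
-30 198 [-5.4  4.5  5.9  7.3  9.6]
-20 292 [ 3.8  7.3  9.5 39.7 45.3]
-10 105 [-3.3  7.6 10.2 42.1 46.8]
0 74 [-4.2  8.7 11.8 13.2 14.7]
10 84 [-1.6 10.7 13.3 15.  17. ]
20 105 [ 2.3 13.9 15.4 17.1 19.3]
30 113 [ 5.3 16.4 17.6 18.9 20.7]
40 64 [ 7.1 16.7 18.2 19.7 21.2]
top 1670 ex range [-61.  -60.3 -59.3  46.1  47.4  47.4] ey [-24.   88.5]
-70 14 [-12.7 -10.1  -9.   -8.8  -8. ]
-60 208 [-13.3 -10.4  -8.8  -7.3  -5. ]
-50 185 [-10.5  -7.8  -4.3  -0.2   4.3]
-40 178 [-1.8  0.9  2.3  3.9  5.5]
-30 169 [0.2 2.6 4.4 5.9 7.8]
-20 88 [ 2.3  4.9  6.1  8.5 40.9]
-10 57 [ 1.4  5.3  6.9  9.2 10.6]
0 55 [ 5.5  8.1  9.7 11.  12.2]
10 124 [ 8.  10.8 12.2 13.9 16.1]
20 181 [ 9.1 11.8 13.7 15.2 17.6]
30 217 [12.  14.2 15.9 17.6 19.6]
40 194 [ 1.1  8.2 15.1 17.6 20. ]
```

The tongue tip is about 60 mm in −x and 12.5 mm below the TCP. I'll move so the tip is about 6 mm in front of the groove mouth, then feel downward for the ledge to set the height.

```bash
python3 -m jog '[[0.5,25,-5,0,-0.006],[0.5,45,-9,0,0],[0.5,50,-10,0,0],[0.5,40,-8,-15,0],[0.5,0,0,-30,0],[0.5,0,0,-25,0],[0.5,0,0,-7,0],[0.5,0,0,0,0]]'; python3 st.py; python3 - <<'E'
from tilt import *
p,Q,c,ex,ey=tilt("side",(100,320,270,460),-11.1,.05,.1)
cv2.imwrite("pics/pre.png",cv2.resize(p[110:270,270:430],None,fx=3.7,fy=3.7,interpolation=2))
E
```

```text
clock: 13.05
tool_pos: [0.4933, -0.2198, 0.0446]
eef_rot: [[0.194, -0.003, -0.981], [0.981, 0.001, 0.194], [0.001, -1.0, 0.003]]
ft_force: [-0.0, 0.2, -2.3]
gripper_width: 0.0799
t 13.05 tcp [ 493.3 -219.8   44.6] yaw 78.83 F [-0.   0.2 -2.3] T [ 0.01 -0.01  0.03] w 79.9
side N 396 210 slope_x deg (+=outer up) [10.7 -1.4] res 1.31
```

View pics/pre.png

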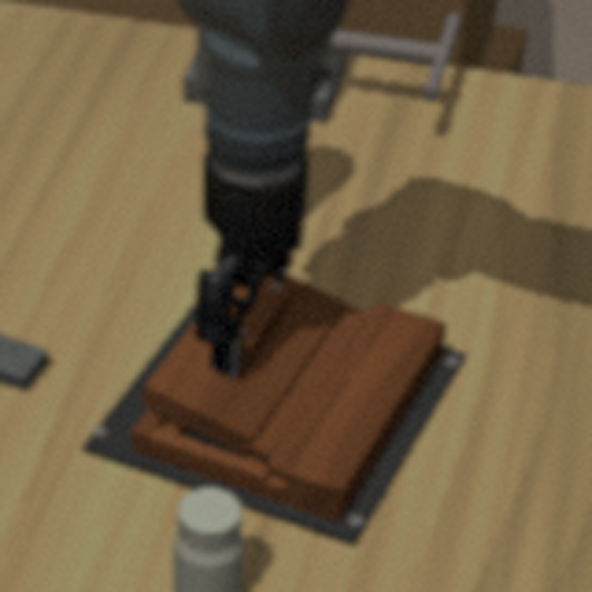

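The board lies lined up inside the rails, tilted, with its tongue facing the groove. Now I'll feel down for the ledge.

```bash
python3 -m jog '[[0.5,1.6,-2.2,-2,0],[0.5,0,0,0,0]]'|sed -n '2p;4p'; for i in 1; do python3 -m jog '[[0.5,0,0,-1.5,0],[0.5,0,0,0,0]]'|sed -n '2p;4p'; done;  python3 -m jog '[[0.5,0,0,-1,0],[0.5,0,0,0,0]]'|sed -n '2p;4p'
```

```text
tool_pos: [0.4967, -0.2231, 0.0444]
ft_force: [-1.0, 0.2, -2.6]
tool_pos: [0.496, -0.2225, 0.0422]
ft_force: [-0.1, -0.6, -4.1]
tool_pos: [0.496, -0.2225, 0.041]
ft_force: [0.0, 0.4, -3.5]
```

```bash
python3 -m jog '[[0.5,0,0,-1,0],[0.5,0,0,0,0]]'|sed -n '2p;4p'
```

```text
tool_pos: [0.496, -0.2225, 0.04]
ft_force: [-0.0, 0.4, -3.5]
```

```bash
python3 -m jog '[[0.5,0,0,-1,0],[0.5,0,0,0,0]]'|sed -n '2p;4p';python3 -m jog '[[0.5,0,0,-0.7,0],[0.5,0,0,0,0]]'|sed -n '2p;4p'
```

```text
tool_pos: [0.4962, -0.2226, 0.0391]
ft_force: [0.1, -0.1, -3.1]
tool_pos: [0.4963, -0.2226, 0.0385]
ft_force: [0.6, -1.0, -3.3]
```

```bash
python3 -m jog '[[0.5,0,0,-0.7,0],[0.5,0,0,0,0]]'|sed -n '2p;4p';python3 -m jog '[[0.5,0,0,-0.7,0],[0.5,0,0,0,0]]'|sed -n '2p;4p'
```

```text
tool_pos: [0.4964, -0.2227, 0.0379]
ft_force: [2.2, 0.0, -2.7]
tool_pos: [0.4965, -0.2227, 0.0372]
ft_force: [1.9, -0.2, -2.8]
```

A light +x push with little lift suggests the body corner is just past the ledge's inner edge. I'll go up, shift 4 mm toward the groove and feel again.

```bash
python3 -m jog '[[0.5,0,0,4,0],[0.5,-4,0.8,0,0],[0.5,0,0,0,0]]'|sed -n '2p;4p';python3 -m jog '[[0.5,0,0,-1,0],[0.5,0,0,-1,0],[0.5,0,0,0,0]]'|sed -n '2p;4p';python3 -m jog '[[0.5,0,0,-0.7,0],[0.5,0,0,0,0]]'|sed -n '2p;4p'
```

```text
tool_pos: [0.4908, -0.2212, 0.0407]
ft_force: [0.2, -0.7, -3.7]
tool_pos: [0.4919, -0.2217, 0.0391]
ft_force: [-0.5, -0.6, -0.7]
tool_pos: [0.4923, -0.2218, 0.0388]
ft_force: [-1.3, 1.3, 3.8]
```

Ledge contact came at TCP z ≈ 39.2 mm, which puts the tip centre at about 26 mm. I'll raise 1.7 mm and push toward the groove.

```bash
python3 -m jog '[[0.5,0,0,1.9,0],[0.5,-3,0.6,0,0],[0.5,0,0,0,0]]'|sed -n '2p;4p';python3 -m jog '[[0.5,-2,0.4,0,0],[0.5,0,0,0,0]]'|sed -n '2p;4p';python3 -m jog '[[0.5,-2,0.4,0,0],[0.5,0,0,0,0]]'|sed -n '2p;4p'
```

```text
tool_pos: [0.4885, -0.2209, 0.0398]
ft_force: [-0.8, 0.2, -3.9]
tool_pos: [0.4868, -0.2206, 0.0401]
ft_force: [0.1, -0.5, -3.9]
tool_pos: [0.4848, -0.2202, 0.0402]
ft_force: [-0.0, -0.1, -3.6]
```

```bash
for i in 1; do python3 -m jog '[[0.5,-2,0.4,0,0],[0.5,0,0,0,0]]'|sed -n '2p;4p';python3 -m jog '[[0.5,-2,0.4,0,0],[0.5,0,0,0,0]]'|sed -n '2p;4p';python3 -m jog '[[0.5,-1.5,0.3,0,0],[0.5,0,0,0,0]]'|sed -n '2p;4p'; done
```

```text
tool_pos: [0.4828, -0.2199, 0.0402]
ft_force: [0.0, 0.0, -4.2]
tool_pos: [0.4808, -0.2194, 0.0402]
ft_force: [0.6, -0.7, -4.1]
tool_pos: [0.4794, -0.2192, 0.0402]
ft_force: [0.9, 0.4, -3.3]
```

```bash
for i in 1; do python3 -m jog '[[0.5,-1.5,0.3,0,0],[0.5,0,0,0,0]]'|sed -n '2p;4p';python3 -m jog '[[0.5,-1.5,0.3,0,0],[0.5,0,0,0,0]]'|sed -n '2p;4p';python3 -m jog '[[0.5,-1,0.2,0,0],[0.5,0,0,0,0]]'|sed -n '2p;4p'; done
```

```text
tool_pos: [0.4779, -0.2188, 0.0402]
ft_force: [0.1, 0.9, -3.5]
tool_pos: [0.4764, -0.2186, 0.0402]
ft_force: [0.3, 0.0, -3.7]
tool_pos: [0.476, -0.2185, 0.0404]
ft_force: [1.1, -0.2, -4.6]
```

```bash
for i in 1; do python3 -m jog '[[0.5,-1,0.2,0,0],[0.5,0,0,0,0]]'|sed -n '2p;4p';python3 -m jog '[[0.5,-1,0.2,0,0],[0.5,0,0,0,0]]'|sed -n '2p;4p'; done
```

```text
tool_pos: [0.4758, -0.2185, 0.0406]
ft_force: [4.4, 0.1, -5.0]
tool_pos: [0.4756, -0.2185, 0.0409]
ft_force: [6.1, 0.5, -5.9]
```

The tongue met the groove's back wall softly (about 5 N) after roughly 16 mm of travel. I'll ease off a little, then lower diagonally so the board rotates flat about its tongue.

```bash
python3 -m jog '[[0.5,1.8,-0.4,-0.5,0],[0.5,0,0,0,0]]'|sed -n '2p;4p';python3 -m jog '[[0.5,0.8,-0.2,-1,0],[0.5,0,0,0,0]]'|sed -n '2p;4p';python3 -m jog '[[0.5,0.8,-0.2,-1,0],[0.5,0,0,0,0]]'|sed -n '2p;4p'; python3 st.py
```

```text
tool_pos: [0.4758, -0.2187, 0.04]
ft_force: [3.4, 0.5, -2.1]
tool_pos: [0.4758, -0.2187, 0.0387]
ft_force: [1.1, -0.3, -0.3]
tool_pos: [0.4765, -0.2189, 0.0378]
ft_force: [-0.7, -0.9, 2.6]
t 19.73 tcp [ 476.5 -218.9   37.8] yaw 78.83 F [-0.7 -0.9  2.6] T [0.01 0.25 0.01] w 79.4
```

```bash
python3 -m jog '[[0.5,0.8,-0.2,-0.8,0],[0.5,0,0,0,0]]'|sed -n '2p;4p';python3 -m jog '[[0.5,0.8,-0.2,-0.8,0],[0.5,0,0,0,0]]'|sed -n '2p;4p'; python3 st.py; python3 - <<'E'
from tilt import *
tilt("side",(100,320,270,460),-11.1,.03,.1)
E
```

```text
tool_pos: [0.4773, -0.219, 0.0367]
ft_force: [-0.5, -0.7, 1.6]
tool_pos: [0.478, -0.2192, 0.0358]
ft_force: [-1.0, -0.5, 0.0]
t 20.23 tcp [ 478.  -219.2   35.8] yaw 78.83 F [-1.  -0.5  0. ] T [-0.18  0.57  0.02] w 79.3
side N 1913 1186 slope_x deg (+=outer up) [2.5 0.2] res 1.31
```

```bash
python3 -m jog '[[0.5,0.8,-0.2,-0.8,0],[0.5,0,0,0,0]]'|sed -n '2p;4p';python3 -m jog '[[0.5,0.8,-0.2,-0.8,0],[0.5,0,0,0,0]]'|sed -n '2p;4p'; python3 st.py; python3 - <<'E'
from tilt import *
p,d=eyes.read_camera("side"); cv2.imwrite("pics/low.png",cv2.resize(p[140:270,290:420],None,fx=4.5,fy=4.5,interpolation=2))
E
```

```text
tool_pos: [0.4788, -0.2192, 0.0351]
ft_force: [-2.8, -0.1, 1.0]
tool_pos: [0.4798, -0.2194, 0.0344]
ft_force: [-2.8, -0.1, 1.1]
t 20.77 tcp [ 479.8 -219.4   34.4] yaw 78.84 F [-2.8 -0.1  1.1] T [-0.01  0.81 -0.  ] w 79.7
```

View pics/low.png

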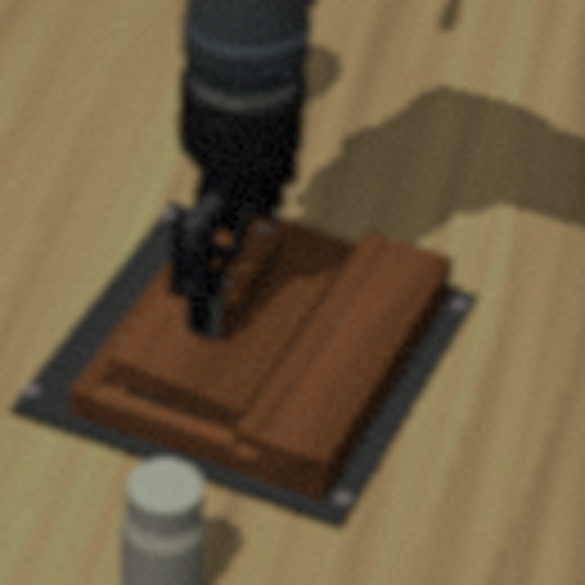

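The outer edge is just above the curb and the tongue side is level with the groove. The force is low, so I'll keep lowering.

```bash
python3 -m jog '[[0.5,0.3,0,-0.8,0],[0.5,0,0,0,0]]'|sed -n '2p;4p';python3 -m jog '[[0.5,0.3,0,-0.8,0],[0.5,0,0,0,0]]'|sed -n '2p;4p'; python3 -m jog '[[0.5,0.3,0,-0.8,0],[0.5,0,0,0,0]]'|sed -n '2p;4p'; python3 st.py
```

```text
tool_pos: [0.4806, -0.2196, 0.0337]
ft_force: [-2.4, -0.4, 1.3]
tool_pos: [0.4813, -0.2197, 0.0332]
ft_force: [-2.0, 0.9, 2.6]
tool_pos: [0.482, -0.2199, 0.0326]
ft_force: [-0.2, 0.0, 4.7]
t 21.57 tcp [ 482.  -219.9   32.6] yaw 78.85 F [-0.2  0.   4.7] T [0.13 0.35 0.04] w 79.3
```

```bash
python3 -m jog '[[0.5,0.2,0,-0.8,0],[0.5,0,0,0,0]]'|sed -n '2p;4p';python3 -m jog '[[0.5,0.2,0,-0.7,0],[0.5,0,0,0,0]]'|sed -n '2p;4p'; python3 st.py;python3 - <<'E'
from tilt import *
p,d=eyes.read_camera("side"); P=cloud("side",d); T=monitor.get_state()["tool_pos"]
a=np.radians(-11.15); ex=np.array([np.cos(a),np.sin(a)]); ey=np.array([-ex[1],ex[0]])
Q=P.reshape(-1,3); Q=Q[np.isfinite(Q).all(1)]; L=np.c_[(Q[:,:2]-T[:2])@ex,(Q[:,:2]-T[:2])@ey,Q[:,2]]*1000
for y0,y1 in((55,85),(-85,-60)):
  for lo in range(-60,60,10):
    s=L[(L[:,0]>=lo)&(L[:,0]<lo+10)&(L[:,1]>y0)&(L[:,1]<y1)]
    if len(s)>3: print(y0,lo,len(s),np.percentile(s[:,2],[25,50,75]).round(1))
E
```

```text
tool_pos: [0.4827, -0.22, 0.032]
ft_force: [-0.3, 1.6, 4.3]
tool_pos: [0.4832, -0.2201, 0.0315]
ft_force: [0.3, 0.2, 5.9]
t 22.07 tcp [ 483.2 -220.1   31.5] yaw 78.86 F [0.3 0.2 5.9] T [ 0.16  0.16 -0.05] w 80.0
55 -60 208 [494.9 518.7 543.5]
55 -50 186 [483.  508.4 533.5]
55 -40 190 [475.6 502.4 526.3]
55 -30 185 [467.1 496.1 525.1]
55 -20 133 [101.9 459.9 484.8]
55 -10 169 [101.8 145.3 481.7]
55 0 155 [100.1 134.7 475.6]
55 10 47 [ 43.1  45.4 137.5]
55 20 31 [41.8 43.5 44.9]
55 30 29 [42.9 43.6 45. ]
55 40 9 [30.  30.4 31.2]
55 50 14 [27.1 29.1 31.1]
-85 -60 14 [39.6 40.3 42.3]
-85 -50 23 [38.4 40.1 41.4]
-85 -40 21 [40.5 41.7 42.8]
-85 -30 18 [40.1 41.6 43. ]
-85 -20 22 [41.  42.9 96.6]
-85 -10 20 [42.4 45.2 94.8]
```

The board slopes about 2° still, with the outer edge 2–3 mm high. I'll continue down gently.

```bash
python3 -m jog '[[0.5,0.2,0,-0.8,0],[0.5,0,0,0,0]]'|sed -n '2p;4p';python3 -m jog '[[0.5,0.2,0,-0.8,0],[0.5,0,0,0,0]]'|sed -n '2p;4p'; python3 st.py
```

```text
tool_pos: [0.4838, -0.2203, 0.0309]
ft_force: [0.8, 0.7, 5.8]
tool_pos: [0.4844, -0.2204, 0.0303]
ft_force: [0.1, 1.3, 6.7]
t 22.62 tcp [ 484.4 -220.4   30.3] yaw 78.86 F [0.1 1.3 6.7] T [ 0.19 -0.09 -0.07] w 79.8
```

```bash
python3 -m jog '[[0.5,0,0,-0.8,0],[0.5,0,0,0,0]]'|sed -n '2p;4p';python3 -m jog '[[0.5,0,0,-0.7,0],[0.5,0,0,0,0]]'|sed -n '2p;4p'; python3 st.py
```

```text
tool_pos: [0.4849, -0.2205, 0.0298]
ft_force: [2.3, 1.6, 8.9]
tool_pos: [0.4848, -0.2205, 0.0298]
ft_force: [0.3, 1.6, 13.6]
t 23.12 tcp [ 484.8 -220.5   29.8] yaw 78.86 F [ 0.3  1.6 13.6] T [ 0.47  0.31 -0.07] w 79.7
```

The descent stopped firmly (17 N total), so the board seems seated. I'll unload, release and rise straight up.

```bash
python3 -m jog '[[0.5,0,0,1.2,0],[0.5,0,0,0,0],[1,0,0,0,0],[1,0,0,0,0],[1,0,0,0,0]]'; python3 -m jog '[[1,0,0,4,0],[1,0,0,6,0],[1,0,0,10,0]]'; python3 -m jog '[[1,0,0,20,0],[1,0,0,40,0],[1,0,0,50,0],[1,-10,50,40,0],[1,-10,60,0,0],[1,-10,60,0,0],[1,-10,60,0,0],[1,-10,50,0,0],[1,0,0,0,0]]'; python3 st.py; python3 - <<'E'
from h import *
out=[]
a=np.radians(-11.15); ex=np.array([np.cos(a),np.sin(a)]); ey=np.array([-ex[1],ex[0]])
for n,r in(("side",(140,270,280,410)),("top",(215,345,330,460))):
    p,d=eyes.read_camera(n); out.append(cv2.resize(p[r[0]:r[1],r[2]:r[3]],None,fx=3,fy=3,interpolation=2)); P=cloud(n,d)
    Q=P[r[0]:r[1],r[2]:r[3]].reshape(-1,3); Q=Q[np.isfinite(Q).all(1)]; o=np.array([.4815,-.2195]); L=np.c_[(Q[:,:2]-o)@ex,(Q[:,:2]-o)@ey,Q[:,2]]*1000
    for lo in range(-110,70,10):
        s=L[(L[:,0]>=lo)&(L[:,0]<lo+10)&(abs(L[:,1])>50)&(abs(L[:,1])<85)]
        if len(s)>3: print(n,lo,len(s),np.percentile(s[:,2],[10,50,90]).round(1))
cv2.imwrite("pics/end.png",np.hstack(out))
E
```

```text
clock: 23.75
tool_pos: [0.4811, -0.2193, 0.0281]
eef_rot: [[0.194, -0.001, -0.981], [0.981, 0.001, 0.194], [0.001, -1.0, 0.002]]
ft_force: [-0.1, -0.2, 0.2]
gripper_width: 0.0858
clock: 24.12
tool_pos: [0.4817, -0.2195, 0.0492]
eef_rot: [[0.194, -0.0, -0.981], [0.981, 0.0, 0.194], [0.0, -1.0, 0.0]]
ft_force: [0.2, 0.6, 0.2]
gripper_width: 0.0855
clock: 25.25
tool_pos: [0.4312, 0.0613, 0.1981]
eef_rot: [[0.188, 0.001, -0.982], [0.982, 0.001, 0.188], [0.001, -1.0, -0.001]]
ft_force: [0.3, 0.6, -0.0]
gripper_width: 0.0855
t 25.25 tcp [431.2  61.3 198.1] yaw 79.18 F [ 0.3  0.6 -0. ] T [-0.01 -0.   -0.05] w 85.5
side -110 60 [38.8 41.2 44. ]
side -100 57 [38.5 41.  43.6]
side -90 54 [39.2 41.5 43.7]
side -80 59 [39.  41.5 43.8]
side -70 59 [39.  41.3 43.1]
side -60 49 [38.6 41.1 43. ]
side -50 70 [34.  40.9 42.7]
side -40 58 [38.9 41.4 44.3]
side -30 55 [39.1 41.3 43.3]
side -20 4 [36.5 39.1 40.4]
side -10 4 [39.5 41.7 43.9]
side 30 13 [39.6 42.6 44.1]
side 40 9 [29.7 37.8 41.5]
side 50 22 [26.5 28.7 30.4]
top -110 131 [36.3 39.1 42.7]
top -100 132 [35.8 39.  42.4]
top -90 132 [36.7 39.5 42.5]
top -80 128 [35.8 39.1 42.9]
top -70 131 [35.6 38.9 42.4]
top -60 123 [33.6 38.6 41.8]
top -50 136 [31.9 37.8 41.7]
top -40 127 [35.9 39.5 42.3]
top -30 131 [36.1 39.5 42.7]
top -20 126 [37.1 39.7 42.7]
top -10 134 [36.9 39.9 43.2]
top 0 127 [35.7 39.  42.6]
top 10 128 [35.5 39.9 42.8]
top 20 122 [35.7 38.9 42. ]
top 30 132 [35.9 39.1 42.6]
top 40 107 [24.7 28.4 40.5]
top 50 102 [24.3 27.8 31.1]
top 60 108 [1.1 5.2 8.6]
```

View pics/end.png

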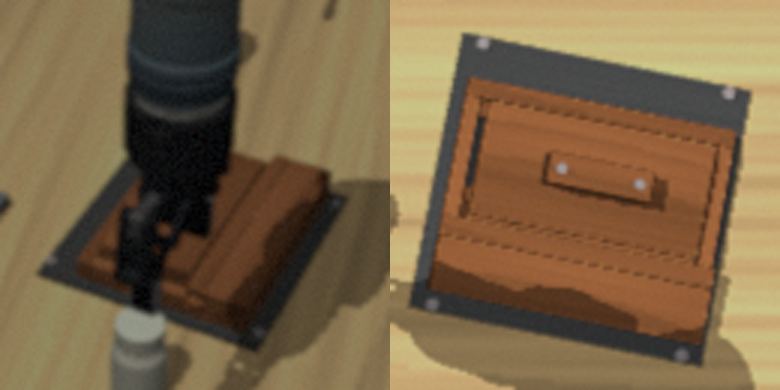

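The top depth shows the board flat and flush: about 39.4 mm across its width, against 39.1 mm for the fixed board. It lies inside the curb at (430–720, 100–265 in the right half), and the gripper is clear.

```bash
python3 -m jog '[[1,0,0,0,0],[1,0,0,0,0]]' >/dev/null; python3 -c "
from workcell import job_done; print(job_done())"
```

```text
the job is handed in; nothing more can be done
None
```

The board is back over the well, lying flat between groove and curb. It is released, the arm is clear, and I handed the job in at about 25.5 s of the 48 s allowed.

- **How it went:**
  - I gripped the batten end to end at 20 N, so the board could turn in the pads.
  - I tilted it to about 11° by resting its outer edge on top of the fixed board.
  - I found the height by touching the ledge, then slid the tongue in until it met the groove's back wall softly.
  - I lowered it along a diagonal until the descent stopped, then released.
- **Forces:** The highest readings at the end of a move were about 20 N on the well while tilting and 17 N when seating, under the 30 N limit. I did not record force between those readings.
- **Last checks:**
  - The top camera put the board's top at about 39.4 mm across its whole width, against 39.1 mm for the fixed board, so it is flush and level.
  - The side camera agreed within its roughly 2 mm offset, but the gripper partly blocked its view.
  - The wrist force was zero after release.
- **Odd or failed readings:**
  - My first feel for the ledge missed: the body corner slipped just past the ledge's inner edge with about 2 N of side push. I raised the board and felt again 4 mm closer to the groove.
  - One tilt reading during lowering (2.5°) was unreliable because the fixed board was in the fit, so I did not use it.
  - The board sits slightly towards −y, within its end play.
- **Other items:** I kept clear of the other things on the bench, but did not measure them again at the end.

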